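Open the pen case with the press-and-slide cover

TASK

Someone needs a pen. Open the long, slim desk case: press its thumb tab down to release the catch and, with the tab down, slide the cover off the catch and all the way open; then let go so that the tab springs back up. Leave the short, broad case shut.

Things in the scene. Friction and masses are not known exactly. Their poses are not given: they have to be found in the camera images.
- long_case_pad (a point): Middle of the tab's flat top (40 mm along the case, 28 across, 55 mm above the desk) on the long, slim grey case with white cover, 160 x 60 x 48 mm, fixed to the desk. The tab is a grey block near one end, 11 mm above the cover; a ridge 6 mm high, 5 mm thick crosses it 20 mm from this point on the opening side. x points along the case, the way the cover opens; z up. Moves with tab and cover.
- long_case_tab (a joint): How far the long case's tab is pressed down, m: 0 up, 0.009 fully down. Springs back; 3 N to start, 6 N fully down. The catch frees the cover while the tab is down over 4 mm (aim for 6 to 7 with shut fingertips) and is passed after 15 mm of sliding.
- long_case_cover (a joint): How far the long case's cover is slid open, m: 0 shut and latched, 0.080 fully open at a firm stop. It slides level, stays where it is left and needs about 1.5 N: with the tab down, push along x and friction on the flat, or its ridge, carries the cover along.
- short_case_cover (a joint): How far the cover of the second case is slid open, m: 0 shut and latched. This case is of the same make but short and broad, 104 x 96 x 48 mm; leave it shut.

How it is judged (in metres and radians):
On the way:
1. the tab is held down as the cover leaves its catch (value of joint long_case_tab above 0.002 m and value of joint long_case_cover above 0.006 m), for 0.04 s.
At the end, for the whole second after the job is handed in: the long case's cover is slid open at least 65 of its 80 mm, its tab has sprung back up to within 2 mm, and the short case's cover is shut to within 10 mm (value of joint long_case_cover above 0.065 m and value of joint long_case_tab below 0.002 m and value of joint short_case_cover below 0.01 m); the robot touches nothing.
It fails at once if the short case was opened (value of joint short_case_cover above 0.01 m).
It also fails if it takes over 29 s, if anything falls off the work surface, if the arm or the gripper's body presses on something with over 40 N, if the wrist force passes 120 N, or if a joint passes its speed limit or range.

ROBOT

A 6-joint arm with a two-finger parallel gripper is mounted at the origin on the work surface; the furniture and walls round the work are solid. World frame = base frame: x ahead of the robot, y to its left, z up, the work surface at z = 0. Lengths are in m, angles in degrees, forces in N, time in s.
With the tool pointing down it reaches from about 0.3 to 0.775 m from the base axis. Payload 14.6 kg.
Tool frame: the origin (TCP) lies between the finger pads; the fingertips stand 8 mm ahead of it and the grasp point (between the pads) lies 11 mm behind it (manip.tcp_to_tips is the distance from the TCP to the fingertips, in m); z points along the fingers, y is the line along which they close (so a half turn about z gives the same grasp; the last joint's range is limited). The gripper opens to 94 mm and grips with 3 to 60 N. Pads are 16 mm wide; open, the fingers measure 119 mm over their backs; the gripper's body (75 mm by 177 mm) begins 78 mm behind the grasp point.
Start: joints at [72.731, 17.183, 87.147, -0, 75.671, -3.816], TCP at [0.128, 0.535, 0.213] pointing down, gripper open.
Joint ranges: [-173.82, 173.82], [-45.26, 126.66], [13.44, 144.39], [-59.66, 239.66], [0, 175.72], [-146.38, 146.38]. Speed limits (degrees/s): [127.2, 127.2, 147.25, 180, 180, 180].

INTERFACE

Orientations are given as a 3x3 rotation matrix whose columns are the frame's x, y, z axes.
In Python, from bench import sensors, imaging, ticket, manip gives the robot as it stands.
- The arm moves only by the tool send_rows, never from a script. Its argument "targets" is text: rows parted by semicolons, each of 4 numbers parted by spaces: the shift along the tool's x, y, z normalised to -1 to 1, where 1 is 15 cm, then the turn about the tool's z normalised to -1 to 1, where 1 is 120 degrees. In form: dx dy dz turn; .... A call has 1 to 12 rows; each row is the pose to reach, as a shift and turn from the pose commanded when the call began, along the tool's axes at that moment; what a row does not reach only later rows make up. A row lasts 1/8 s, in which the tool goes at most 62.5 mm and 10.7 degrees, less where a joint would pass 70% of its speed; a pose out of reach is approached as far as the arm can. A call with a number of a shift or a turn outside -1 to 1 is refused whole. A call with a gripper value outside its range is refused whole. "fingers" is the closure in counts, from 0 (fully open) to 255 (shut), set as the call begins (left out, the last holds). The fingers move at their own pace and stop on an object; the grip force is fixed at half the most. Time passes only in rows, so rows that repeat a pose let the fingers close. It gives the time, the measured TCP pose, the force, the opening and the grip force at its end, in the units of the state.
- sensors.read_state(): the state, without advancing time (a new reading comes with each control period).
- imaging.snapshot(name): name is "scene" or "top" or "wrist"; returns the picture (480x640x3 uint8, blue, green, red); there is no depth.
- imaging.calibration(name): a dict with "fov_y" (degrees; the focal length in pixels is half the picture's height over the tangent of half this angle, whatever the lens; pixels are square), "cx", "cy" (the principal point, pixels), "world_to_cam" (4x4, takes a point from world to camera coordinates); the wrist camera has in their place "hand_eye" (4x4, takes a point from camera to tool coordinates, whose origin is the TCP and whose axes are the flange's). Camera axes: x right, y down, z forward; pixel columns grow to the right and rows downward; lengths in m; the calibration is good to about 2 mm. A picture is of the moment at which its call begins: read the wrist's pose just before it. calibration takes no time and is no camera call.
- ticket.finish_job(): hands the job in; it is judged then, once.
The state is a dict: "t": time; "q": joint angles; "qd": joint speeds; "joint_efforts": joint torques, N m; "position": TCP position; "orientation": TCP orientation; "contact_force": force on the tool from outside, world axes, zero at the start; "wrist_torque": the same for the moment, N m; "opening": finger opening in m; "finger_force": force on a finger pad.
Only numpy, scipy, OpenCV 4.12 (cv2) and the standard library are available. Lean on these libraries where they do the work, as an engineer would, in place of code of your own. Each camera call takes 0.05 s, during which the arm holds its last target. There are 200 camera calls.

## Working session

There is one attempt and no reset: what is moved stays moved. The work goes in short steps, Python scripts to look and compute and a tool call to move; the robot and the scene stay as the last step left them, time stands still between calls to the robot, and variables do not carry over. Pictures are saved under pics/ and viewed, at most 10 in all, crops included, and the job is handed in when it is done.

Besides the shell and the picture viewer there is one more tool, called after ">>>" in YAML: its name, and indented under it one key for each argument. send_rows: Moves the arm, as the interface text tells. Scaled input: -1 to 1 covers 15 cm each way for a shift and 120 degrees each way for a turn. Its arguments: {"type":"object","properties":{"targets":{"type":"string"},"fingers":{"type":"number"}},"required":["targets"]}

```bash
ls; mkdir -p pics; python3 - <<'E'
from bench import sensors, imaging
import cv2, numpy as np
a=imaging.snapshot("scene");b=imaging.snapshot("top")
cv2.imwrite("pics/s0.png",a);cv2.imwrite("pics/t0.png",b)
for n in("scene","top","wrist"):print(n,imaging.calibration(n))
s=sensors.read_state();print(s["t"],s["position"],s["orientation"],s["opening"],s["contact_force"])
E
```

```text
pics
scene {'fov_y': 53.57480430081494, 'cx': 325.8410251249867, 'cy': 236.29663581548897, 'world_to_cam': array([[ 0.67326788, -0.7390874 ,  0.02145166, -0.33753794],
       [-0.40722047, -0.39485896, -0.82356414,  0.25084748],
       [ 0.61715626,  0.54574373, -0.56681737,  0.7020579 ],
       [ 0.        ,  0.        ,  0.        ,  1.        ]])}
top {'fov_y': 55.57737499751609, 'cx': 310.85019959154863, 'cy': 240.91539920613644, 'world_to_cam': array([[ 6.08495462e-02, -9.98146813e-01,  5.22582697e-04,
        -5.32014053e-02],
       [-9.74339093e-01, -5.95118181e-02, -2.17075274e-01,
         4.52023411e-01],
       [ 2.16704093e-01,  1.26997592e-02, -9.76154728e-01,
         8.55580280e-01],
       [ 0.00000000e+00,  0.00000000e+00,  0.00000000e+00,
         1.00000000e+00]])}
wrist {'fov_y': 65.25013236972605, 'cx': 318.1794123964839, 'cy': 241.07659661608355, 'hand_eye': array([[-4.61750008e-05, -9.72732293e-01, -2.31930774e-01,
         6.68491541e-02],
       [ 9.99999847e-01, -1.72660877e-04,  5.25061056e-04,
        -4.20242524e-04],
       [-5.50789216e-04, -2.31930714e-01,  9.72732152e-01,
        -1.70265143e-01],
       [ 0.00000000e+00,  0.00000000e+00,  0.00000000e+00,
         1.00000000e+00]])}
0.1 [0.12788974 0.53469393 0.21295912] [[-9.72555172e-01  2.32672141e-01 -3.34227933e-04]
 [ 2.32672358e-01  9.72554709e-01 -9.55428275e-04]
 [ 1.02753408e-04 -1.00697231e-03 -9.99999488e-01]] 0.09409146095303209 [ 0.47320094 -0.29561552 -0.18904008]
```

View pics/t0.png

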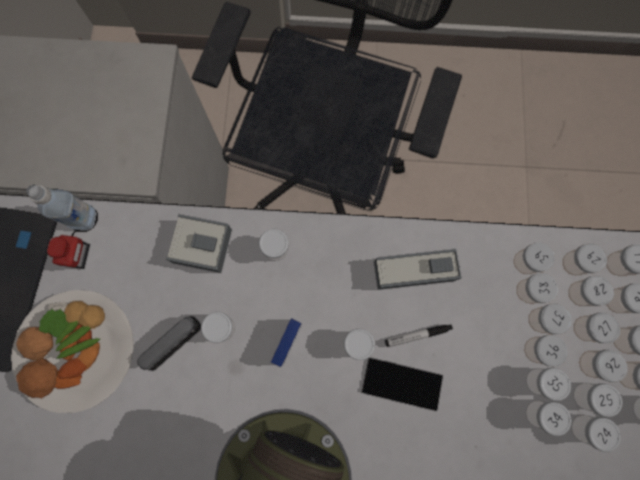

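View pics/s0.png

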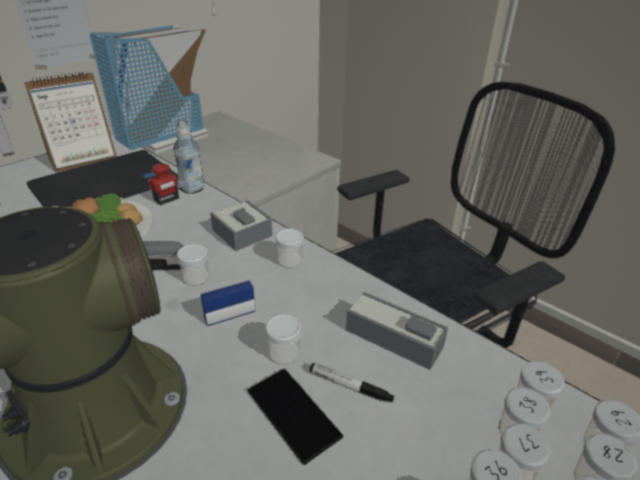

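The top view shows the long case centred near pixel (417,269) with its tab at (441,265). The short case is at (200,245). The cups stand away from the long case. I'll measure the tab and the case corners.

```bash
cat > h.py <<'E'
import numpy as np, cv2
from bench import sensors, imaging
def cam(name,s=None):
    c=imaging.calibration(name); f=240/np.tan(np.radians(c["fov_y"]/2))
    if name=="wrist":
        T=np.eye(4);T[:3,:3]=s["orientation"];T[:3,3]=s["position"];M=T@c["hand_eye"]
    else: M=np.linalg.inv(c["world_to_cam"])
    return np.array([[f,0,c["cx"]],[0,f,c["cy"]],[0,0,1]]),M
def ray(name,uv,z,s=None):
    K,M=cam(name,s); d=M[:3,:3]@np.linalg.inv(K)@np.array([*uv,1.]); o=M[:3,3]
    return o+d*(z-o[2])/d[2]
E
python3 - <<'E'
from h import *
b=cv2.imread("pics/t0.png");
c=b[235:300,360:475];cv2.imwrite("pics/t0c.png",cv2.resize(c,None,fx=6,fy=6,interpolation=cv2.INTER_CUBIC))
for uv,z in [((441,265),.055),((375,261),.046),((457,251),.046),((459,278),.046),((378,287),.046)]:print(uv,ray("top",uv,z).round(4))
print(ray("scene",(420,327),.055))
E
```

```text
(441, 265) [ 0.4206 -0.2823  0.055 ]
(375, 261) [ 0.4224 -0.1546  0.046 ]
(457, 251) [ 0.4525 -0.3166  0.046 ]
(459, 278) [ 0.3986 -0.32    0.046 ]
(378, 287) [ 0.3712 -0.162   0.046 ]
[ 0.41661556 -0.28290733  0.055     ]
```

View pics/t0c.png

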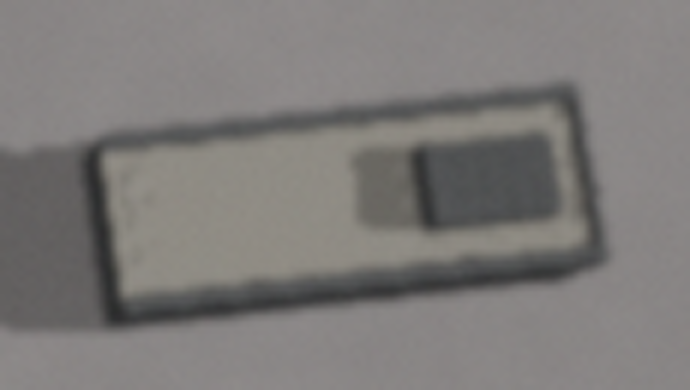

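The crop shows the tab at about u 430–453 with a dark line, possibly the ridge, on its left edge. The opening side looks to be left (+y), with case yaw about 100°. I'll move over in an arc with the fingers shut and turn tool x along the case.

>>> send_rows:
  targets: "-0.99 -0.45 0 0.554;-0.99 -0.45 0 0.554;-0.99 -0.45 0 0.554;-0.99 -0.45 0 0.554;-0.99 -0.45 0 0.554;-0.99 -0.45 0 0.554;-0.99 -0.45 0 0.554"
  fingers: 255

```text
t: 0.98
position: [0.2566, 0.4346, 0.2132]
orientation: [[-0.174, 0.985, -0.0], [0.985, 0.174, -0.0], [-0.0, -0.0, -1.0]]
contact_force: [0.3, 0.6, 0.8]
opening: 0.0274
finger_force: 0.0
```

>>> send_rows:
  targets: "-1 1 0 0;-1 1 0 0;-1 1 0 0;-1 1 0 0;-1 1 0 0"

```text
t: 1.6
position: [0.4314, 0.3123, 0.213]
orientation: [[-0.175, 0.985, -0.001], [0.985, 0.175, -0.0], [-0.0, -0.001, -1.0]]
contact_force: [-0.9, 1.7, -0.4]
opening: 0.0006
finger_force: 0.0
```

>>> send_rows:
  targets: "-1 0 0 0;-1 0 0 0;-1 0 0 0;-1 0 0 0"

```text
t: 2.1
position: [0.4565, 0.1653, 0.2136]
orientation: [[-0.175, 0.985, 0.0], [0.985, 0.175, 0.0], [0.0, 0.0, -1.0]]
contact_force: [-0.3, 0.0, -0.5]
opening: 0.0005
finger_force: 0.0
```

>>> send_rows:
  targets: "-1 0 0 0;-1 0 0 0;-1 0 0 0;-1 0 0 0"

```text
t: 2.6
position: [0.4831, 0.0183, 0.2133]
orientation: [[-0.175, 0.985, -0.0], [0.985, 0.175, 0.0], [0.0, -0.0, -1.0]]
contact_force: [0.3, 0.4, -0.0]
opening: 0.0006
finger_force: 0.0
```

>>> send_rows:
  targets: "-1 -0.3 0 0;-1 -0.3 0 0;-1 -0.3 0 0;-1 -0.3 0 0"

```text
t: 3.1
position: [0.4651, -0.1372, 0.2133]
orientation: [[-0.175, 0.985, -0.0], [0.985, 0.175, 0.0], [0.0, -0.0, -1.0]]
contact_force: [-0.8, -0.5, 0.7]
opening: 0.0002
finger_force: 0.0
```

>>> send_rows:
  targets: "-1 -0.47 0 0;-1 -0.47 0 0;-1 -0.47 0 0;-1 -0.47 0 0;-1 -0.47 0 0"

```text
t: 3.72
position: [0.4228, -0.2957, 0.2134]
orientation: [[-0.177, 0.984, -0.0], [0.984, 0.177, 0.001], [0.001, 0.0, -1.0]]
contact_force: [0.7, 0.7, 0.4]
opening: 0.0008
finger_force: 0.0
```

```bash
python3 - <<'E'
from h import *
import pickle
s=sensors.read_state();w=imaging.snapshot("wrist");cv2.imwrite("pics/w1.png",w);pickle.dump(s,open("s1.pkl","wb"));print(s["position"],s["t"])
E
```

```text
[ 0.42277606 -0.29574418  0.21335445] 3.725
```

View pics/w1.png

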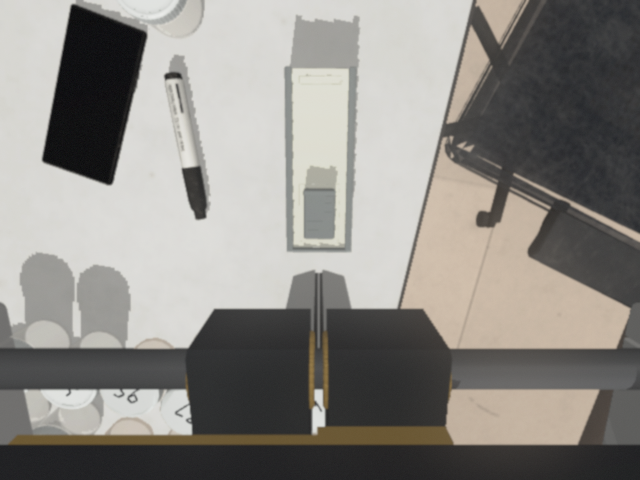

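The wrist view shows the tab at u 304–336, v 188–238, and the case at u 286–355, v 67–250. The case runs straight up in the image. I'll crop to find the ridge and measure.

```bash
python3 - <<'E'
from h import *
import pickle
s=pickle.load(open("s1.pkl","rb"));w=cv2.imread("pics/w1.png")
c=w[150:260,270:370];c=cv2.convertScaleAbs(c,alpha=1.2);cv2.imwrite("pics/w1c.png",cv2.resize(c,None,fx=5,fy=5,interpolation=cv2.INTER_CUBIC))
R=np.array(s["orientation"])
for n,uv,z in [("tabTL",(304,188),.055),("tabTR",(336,188),.055),("tabBL",(304,238),.055),("tabBR",(336,238),.055),("TL",(286,67),.048),("TR",(355,67),.048),("BL",(289,248),.048),("BR",(351,248),.048)]:
    p=ray("wrist",uv,z,s);print(n,p.round(4),(R.T@(p-s["position"])).round(4))
E
```

```text
tabTL [ 0.4042 -0.2626  0.055 ] [ 0.0358 -0.0125  0.1584]
tabTR [ 0.4316 -0.2577  0.055 ] [0.0358 0.0154 0.1584]
tabBL [ 0.4117 -0.3067  0.055 ] [-0.0089 -0.0128  0.1583]
tabBR [ 0.44   -0.3016  0.055 ] [-0.0089  0.0159  0.1584]
TL [ 0.3726 -0.1676  0.048 ] [ 0.1349 -0.0268  0.1654]
TR [ 0.4289 -0.1575  0.048 ] [0.1349 0.0304 0.1654]
BL [ 0.3997 -0.3201  0.048 ] [-0.02   -0.0271  0.1653]
BR [ 0.4561 -0.31    0.048 ] [-0.02    0.0302  0.1653]
```

View pics/w1c.png

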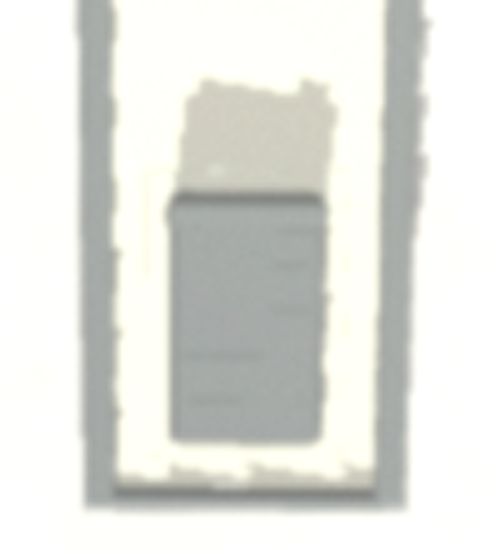

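The tab spans tool x −9 to 36 mm and y −13 to 15 mm, with its dark step at the +x end. That matches a ridge on the side away from the near end. The pad is at about x = 14 mm, y = 1.5 mm, so I'll go to just above it.

>>> send_rows:
  targets: "0.09 0.01 0.4 0;0.09 0.01 0.7 0;0.09 0.01 0.93 0;0.09 0.01 0.93 0;0.09 0.01 0.93 0"

```text
t: 4.4
position: [0.4219, -0.2839, 0.0755]
orientation: [[-0.176, 0.984, 0.001], [0.984, 0.176, -0.001], [-0.001, 0.001, -1.0]]
contact_force: [-0.3, 0.0, 0.9]
opening: 0.0003
finger_force: 0.0
```

>>> send_rows:
  targets: "0 0 0.03 0;0 0 0.06 0;0 0 0.08 0;0 0 0.08 0"

```text
t: 4.9
position: [0.4209, -0.2842, 0.062]
orientation: [[-0.175, 0.985, 0.0], [0.985, 0.175, -0.0], [-0.0, 0.0, -1.0]]
contact_force: [0.3, 0.8, 3.2]
opening: 0.0003
finger_force: 1.5
```

>>> send_rows:
  targets: "0 0 0.02 0;0 0 0.04 0;0 0 0.04 0"

```text
t: 5.28
position: [0.4209, -0.2843, 0.0559]
orientation: [[-0.175, 0.985, 0.0], [0.985, 0.175, -0.0], [-0.0, 0.0, -1.0]]
contact_force: [-0.6, 1.4, 5.1]
opening: 0.0004
finger_force: 2.6
```

>>> send_rows:
  targets: "0.03 0 0 0;0.06 0 0 0;0.1 0 0 0;0.14 0 0 0;0.14 0 0 0"

```text
t: 5.9
position: [0.4173, -0.2634, 0.0562]
orientation: [[-0.175, 0.985, 0.0], [0.985, 0.175, -0.0], [-0.0, 0.0, -1.0]]
contact_force: [-0.3, 0.1, 4.7]
opening: 0.0003
finger_force: 2.5
```

>>> send_rows:
  targets: "0.07 0 0 0;0.14 0 0 0;0.21 0 0 0;0.28 0 0 0;0.34 0 0 0;0.34 0 0 0"

```text
t: 6.65
position: [0.4086, -0.2129, 0.0562]
orientation: [[-0.175, 0.985, 0.001], [0.985, 0.175, -0.0], [-0.0, 0.001, -1.0]]
contact_force: [1.4, 1.8, 4.9]
opening: 0.0002
finger_force: 2.5
```

```bash
python3 - <<'E'
from h import *
import pickle
s=sensors.read_state();w=imaging.snapshot("top");cv2.imwrite("pics/t2.png",cv2.resize(w[200:330,340:500],None,fx=4,fy=4,interpolation=cv2.INTER_CUBIC));a=imaging.snapshot("wrist");cv2.imwrite("pics/w2.png",a)
E
```

```text
(no output)
```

View pics/w2.png

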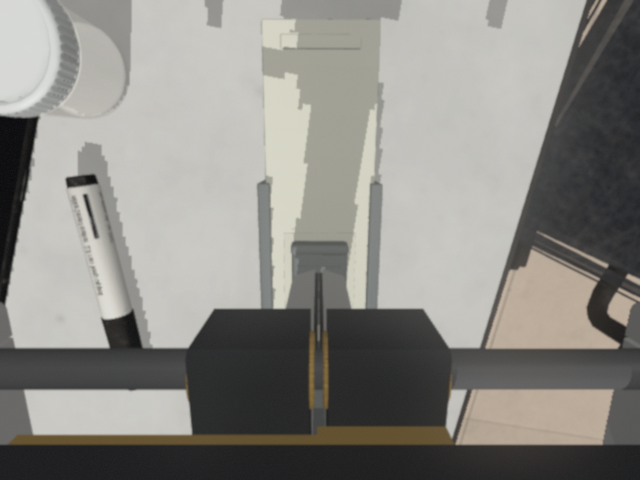

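The cover now sticks out well past the case end (cover end at v≈20, case end at v≈183), and the ridge is ahead of the fingertips at v≈245. I'll push the last few millimetres gently.

>>> send_rows:
  targets: "0.02 0 0 0;0.035 0 0 0;0.05 0 0 0;0.05 0 0 0"

```text
t: 7.25
position: [0.4074, -0.206, 0.0562]
orientation: [[-0.175, 0.985, 0.001], [0.985, 0.175, -0.001], [-0.001, 0.001, -1.0]]
contact_force: [1.4, 0.3, 5.5]
opening: 0.0006
finger_force: 2.5
```

>>> send_rows:
  targets: "0.015 0 0 0;0.03 0 0 0;0.04 0 0 0;0.04 0 0 0"

```text
t: 7.75
position: [0.4063, -0.2005, 0.0563]
orientation: [[-0.175, 0.985, 0.001], [0.985, 0.175, -0.001], [-0.001, 0.001, -1.0]]
contact_force: [1.1, -1.8, 5.4]
opening: 0.0004
finger_force: 2.5
```

>>> send_rows:
  targets: "0 0 -0.1 0;0 0 -0.3 0;0 0 -0.7 0;-0.3 0 -0.9 0;-0.3 0 -0.9 0;-0.3 0 -0.9 0"

```text
t: 8.5
position: [0.4132, -0.2437, 0.1904]
orientation: [[-0.174, 0.985, -0.001], [0.985, 0.174, 0.001], [0.001, -0.001, -1.0]]
contact_force: [0.0, -0.1, -1.4]
opening: 0.0005
finger_force: 0.0
```

```bash
python3 - <<'E'
from h import *
import pickle
s=sensors.read_state();w=imaging.snapshot("wrist");cv2.imwrite("pics/w3.png",w);pickle.dump(s,open("s3.pkl","wb"));print(s["position"],s["contact_force"])
E
```

```text
[ 0.41316639 -0.24365647  0.19039458] [ 0.01120844 -0.13111306 -1.44130843]
```

View pics/w3.png

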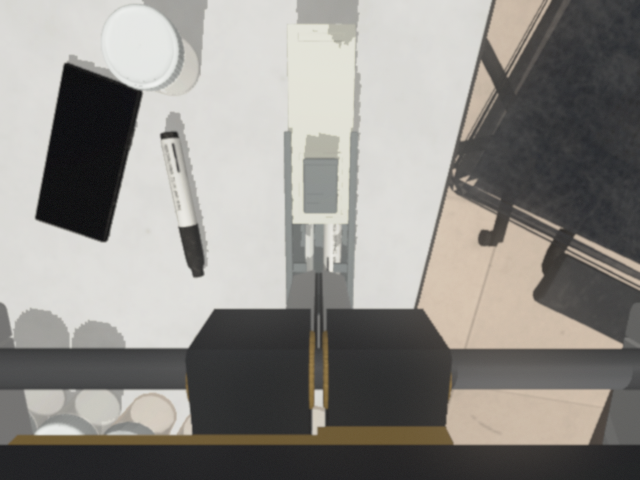

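The cover is open with pens showing. The tab is now at u 303–338, v 157–214. I'll check how far it travelled before handing in.

```bash
python3 - <<'E'
from h import *
import pickle
s=pickle.load(open("s3.pkl","rb"));s1=pickle.load(open("s1.pkl","rb"))
for v3,v1 in((157,188),(214,238)):
  print(np.linalg.norm(ray("wrist",(320,v3),.055,s)-ray("wrist",(320,v1),.055,s1)))
E
```

```text
0.07973148899613884
0.0786121281514835
```

Measured travel is about 79 mm and the tab is back at its normal height.

```bash
python3 -c "
from bench import ticket
print(ticket.finish_job())"
```

```text
the job is handed in; nothing more can be done
None
```

The long case's cover is open about 79 of its 80 mm with the tab released, the short case was never touched, and the job is handed in (no verdict was returned).

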